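# Balance the centrifuge rotor

### The arm

A 6-joint arm with a two-finger parallel gripper is mounted at the origin on a cart in front of the work surface, level with it; the furniture and walls round the work are solid. World frame = base frame: x ahead of the robot, y to its left, z up, the work surface at z = 0. Lengths are in mm, angles in degrees, forces in N, time in s.
With the tool pointing down it reaches from about 275 to 850 mm from the base axis. Payload 5.2 kg.
Tool frame: the origin (TCP) lies between the finger pads; the fingertips stand 14 mm ahead of it and the grasp point (between the pads) lies 5 mm behind it; y points along the fingers, z is the direction in which the jaws open and shut, and the axes are right-handed (so a half turn about y gives the same grasp; the last joint's range is limited). The gripper opens to 85 mm and grips with 20 to 120 N. Pads are 22 mm wide; open, the fingers measure 114 mm over their backs; the gripper's body (76 mm by 85 mm) begins 54 mm behind the grasp point. The pads swing forward as they close: fully open they stand 13 mm farther back than shut.
Start: joints at [-78.426, 14.817, 87.949, -0, 77.235, -11.62], TCP at [216.63, -505.546, 245.31] pointing down, gripper open.
Joint ranges: [-179.93, 179.93], [-52.35, 119.4], [10.71, 147.94], [-69.91, 249.91], [12.55, 155.21], [-178.61, 178.61]. Speed limits (degrees/s): [147.25, 147.25, 180, 180, 180, 180].

### API

Orientations are given as a 3x3 rotation matrix whose columns are the frame's x, y, z axes.
In Python, from cell import bot, viewer gives the robot as it stands.
- The arm moves only by the tool send_rows, never from a script. Its argument "moves" is one flat list of numbers, 6 for each row, row after row: the shift along the world's x, y, z in cm, then the turn, a rotation vector about the world's x, y, z in rad. In form: [dx, dy, dz, wx, wy, wz, dx, dy, dz, wx, wy, wz, ...]. A call has 1 to 20 rows; each row shifts and turns the commanded pose from where the row before left it; what a row does not reach is not made up. A row lasts 1/8 s, in which the tool goes at most 62.5 mm and 10.7 degrees, less where a joint would pass 70% of its speed; a pose out of reach is approached as far as the arm can. A call with a gripper value outside its range is refused whole. "jaw" is the closure in counts, from 0 (fully open) to 255 (shut), set as the call begins (left out, the last holds). The fingers move at their own pace and stop on an object; the grip force is fixed at half the most. Time passes only in rows, so rows that do not move let the fingers close. It gives the time, the measured TCP pose, the force and the opening at its end, in the units of the state.
- bot.get_state(): the state, without advancing time (a new reading comes with each control period).
- viewer.snapshot(name): name is "scene" or "top" or "wrist"; returns the picture (480x640x3 uint8, red, green, blue); there is no depth.
- viewer.get_calibration(name): a dict with "fovy" (degrees; the focal length in pixels is half the picture's height over the tangent of half this angle, whatever the lens; pixels are square), "cx", "cy" (the principal point, pixels), "camera_from_world" (4x4, takes a point from world to camera coordinates). Camera axes: x right, y down, z forward; pixel columns grow to the right and rows downward; lengths in mm; the calibration is good to about 2 mm. A picture is of the moment at which its call begins: read the wrist's pose just before it. get_calibration takes no time and is no camera call; for the wrist camera it gives the pose at the moment of the call.
- bot.close_job(): hands the job in, once; it reports no verdict.
The state is a dict: "time": time; "joints": joint angles; "joint_vel": joint speeds; "effort": joint torques, N m; "eef_pos": TCP position; "tcp_rot": TCP orientation; "wrist_force": force on the tool from outside, world axes, zero at the start; "torque": the same for the moment, N m; "gripper_width": finger opening in mm.
Only numpy, scipy, OpenCV 4.12 (cv2) and the standard library are available. Lean on these libraries where they do the work, as an engineer would, in place of code of your own. Each camera call takes 0.05 s, during which the arm holds its last target.

### The job

The rotor is loaded out of balance: rearrange the six tubes so that each one sits straight across the hub from the other of its own kind (tall with tall, short with short, slim with slim), all six upright and fully down in the rotor's cups. You may park tubes in the empty rack on the way; never let a tube tip over, and leave the green-capped bottle and the clear box where they are.

Things in the scene. Friction and masses are not known exactly. Their poses are not given: they have to be found in the camera images.
- rotor: six-place centrifuge rotor on its round stand, 190 mm wide, fixed, does not turn. Dark round cups on a circle of radius 70 mm about its axis, at 0, 60, .. 300 degrees from its x axis, counter-clockwise from above. Cup: rim 56, inner floor 16 mm above the bench, inner diameter 34 mm at the floor, 42 at the rim. Arms up to 47 mm, centre nut up to 62 mm high. Origin on its axis at bench height, z up
- rack: parking rack, 64 x 136 mm, 45 mm high, fixed to the bench: a white top plate (8 mm thick) on four posts over a grey base, with two empty round holes 40 mm in diameter (bevelled mouth 48 mm); a tube stands on the base, 9 mm above the bench. Holes at y = -35 mm and +35 mm of its own frame, x = 0. Origin: centre of its underside, z up
- short_1_mid (a point): one of two short bottles: round body 30 mm in diameter, shoulder, ribbed white cap 24 mm in diameter on its top 22 mm, 80 mm high in all, 45 g. Starts in a rotor cup, slides out freely upward. Point: on its axis, half-way up (40 mm above its flat underside); z along its axis, cap up
- short_2_mid (a point): one of two short bottles: round body 30 mm in diameter, shoulder, ribbed white cap 24 mm in diameter on its top 22 mm, 80 mm high in all, 45 g. Starts in a rotor cup, slides out freely upward. Point: on its axis, half-way up (40 mm above its flat underside); z along its axis, cap up
- slim_1_mid (a point): one of two slim tubes in a grey adapter sleeve (one rigid piece): sleeve 30 mm in diameter (collar 34), 52 mm high; the tube above it 15 mm, white cap 18 mm in diameter on its top 14 mm, 102 mm high in all, 54 g. Starts in a rotor cup, slides out freely upward. Point: on its axis, half-way up (51 mm above its flat underside); z along its axis, cap up
- slim_2_mid (a point): one of two slim tubes in a grey adapter sleeve (one rigid piece): sleeve 30 mm in diameter (collar 34), 52 mm high; the tube above it 15 mm, white cap 18 mm in diameter on its top 14 mm, 102 mm high in all, 54 g. Starts in a rotor cup, slides out freely upward. Point: on its axis, half-way up (51 mm above its flat underside); z along its axis, cap up
- tall_1_mid (a point): one of two tall tubes: straight round body 30 mm in diameter, ribbed white cap 34 mm in diameter on its top 18 mm, 104 mm high in all, 60 g. Starts in a rotor cup, slides out freely upward. Point: on its axis, half-way up (52 mm above its flat underside); z along its axis, cap up
- tall_2_mid (a point): one of two tall tubes: straight round body 30 mm in diameter, ribbed white cap 34 mm in diameter on its top 18 mm, 104 mm high in all, 60 g. Starts in a rotor cup, slides out freely upward. Point: on its axis, half-way up (52 mm above its flat underside); z along its axis, cap up
- media_bottle: bystander: small square bottle with a green screw cap, 54 x 54 x 103 mm, standing on the bench behind the rotor. Origin: centre of its underside
- clear_box: bystander: open clear plastic box, 81 x 81 x 46 mm, on the bench behind the rotor. Origin: centre of its underside
There are look-alikes about, which are no part of the job. What is shaped like the part that bears tall_2_mid but purple or turquoise is not meant.

How it is judged (in metres and radians):
At the end, for the whole second after the job is handed in: All six tubes are released, at rest and fully seated in the rotor's cups (within 9 mm of the 70 mm cup circle, within 6 mm of the seated height, leaning less than 0.15 rad), and the two of each kind are in opposite cups (more than 131 mm apart, nominally 140 mm) (horizontal distance between short_1_mid and rotor between 0.061 and 0.079 m and z of short_1_mid in the frame of rotor between 0.05 and 0.062 m and angle between each of short_1_mid, short_2_mid, slim_1_mid, slim_2_mid, tall_1_mid, tall_2_mid's own z axis and vertical below 0.15 rad and linear speed of each of short_1, short_2, slim_1, slim_2, tall_1, tall_2 below 0.02 m/s and horizontal distance between short_2_mid and rotor between 0.061 and 0.079 m and z of short_2_mid in the frame of rotor between 0.05 and 0.062 m and horizontal distance between slim_1_mid and rotor between 0.061 and 0.079 m and z of slim_1_mid in the frame of rotor between 0.061 and 0.073 m and horizontal distance between slim_2_mid and rotor between 0.061 and 0.079 m and z of slim_2_mid in the frame of rotor between 0.061 and 0.073 m and horizontal distance between tall_1_mid and rotor between 0.061 and 0.079 m and z of tall_1_mid in the frame of rotor between 0.062 and 0.074 m and horizontal distance between tall_2_mid and rotor between 0.061 and 0.079 m and z of tall_2_mid in the frame of rotor between 0.062 and 0.074 m and horizontal distance between tall_1_mid and tall_2_mid above 0.131 m and horizontal distance between short_1_mid and short_2_mid above 0.131 m and horizontal distance between slim_1_mid and slim_2_mid above 0.131 m); the robot touches nothing.
It fails at once if a tube is tipped over (leans more than 0.7 rad) (angle between any of tall_1_mid, short_1_mid, slim_1_mid, short_2_mid, slim_2_mid, tall_2_mid's own z axis and vertical above 0.7 rad).
It fails at once if the green-capped bottle or the clear box is shoved more than 30 mm or the bottle is tipped (distance of any of media_bottle, clear_box from where it was at the start of the episode above 0.03 m or angle between media_bottle's own z axis and vertical above 0.5 rad).
It also fails if it takes over 90 s, if anything falls off the work surface, if the arm or the gripper's body presses on something with over 40 N, if the wrist force passes 120 N, or if a joint passes its speed limit or range.

## Working session

There is one attempt and no reset: what is moved stays moved. The work goes in short steps, Python scripts to look and compute and a tool call to move; the robot and the scene stay as the last step left them, time stands still between calls to the robot, and variables do not carry over. Pictures are saved under pics/ and viewed, and the job is handed in when it is done.

Besides the shell and the picture viewer there is one more tool, called after "Request:" as a command line: name --argument value ..., lists and objects as JSON in quotes. send_rows: Moves the arm, as the interface text tells. Its arguments: {"type":"object","properties":{"moves":{"type":"array"},"jaw":{"type":"number"}},"required":["moves"]}

```bash
ls; mkdir -p pics
python3 - <<'E'
from cell import bot, viewer
import cv2,numpy as np
s=bot.get_state(); print(s['time'],s['joints'],s['eef_pos'],s['tcp_rot'],s['gripper_width'])
for n in ['scene','top','wrist']:
    im=viewer.snapshot(n); cv2.imwrite(f'pics/{n}0.png',im[:,:,::-1])
    c=viewer.get_calibration(n); print(n,c)
E
```

```text
pics
0.0 [-7.84274553e+01  1.48597737e+01  8.80124032e+01 -8.84813553e-04
  7.72334465e+01 -1.16188038e+01] [ 216.51163304 -505.04040435  244.46054389] [[-9.19193532e-01 -3.84571939e-04  3.93805921e-01]
 [-3.93805947e-01  1.80297956e-03 -9.19191833e-01]
 [-3.56528642e-04 -9.99998301e-01 -1.80873387e-03]] 85.75872907446087
scene {'fovy': 47.700786522759216, 'cx': 317.51901090607726, 'cy': 241.03811836771496, 'camera_from_world': array([[-6.61296460e-01, -7.50112533e-01, -4.26377613e-03,
         6.17682468e+02],
       [-5.56696870e-01,  4.94575801e-01, -6.67445408e-01,
         1.82324988e+02],
       [ 5.02767926e-01, -4.39005655e-01, -7.44646525e-01,
         9.13338853e+02],
       [ 0.00000000e+00,  0.00000000e+00,  0.00000000e+00,
         1.00000000e+00]])}
top {'fovy': 42.34650888758209, 'cx': 320.37662279312536, 'cy': 233.315918275414, 'camera_from_world': array([[-2.24854288e-03, -9.99971335e-01,  7.23001949e-03,
         3.01253610e+02],
       [-9.86629356e-01,  1.04018289e-03, -1.62976786e-01,
         5.71351540e+02],
       [ 1.62964594e-01, -7.49980976e-03, -9.86603413e-01,
         9.35164069e+02],
       [ 0.00000000e+00,  0.00000000e+00,  0.00000000e+00,
         1.00000000e+00]])}
wrist {'fovy': 68.352287327677, 'cx': 319.5224288981652, 'cy': 236.47795215025957, 'camera_from_world': array([[ 3.94144816e-01, -9.19047507e-01, -1.24243258e-03,
        -5.48651140e+02],
       [-8.71143892e-01, -3.74030838e-01,  3.18134016e-01,
        -4.22431792e+01],
       [-2.92844983e-01, -1.24308536e-01, -9.48044938e-01,
         3.81662309e+02],
       [ 0.00000000e+00,  0.00000000e+00,  0.00000000e+00,
         1.00000000e+00]])}
```

View pics/scene0.png

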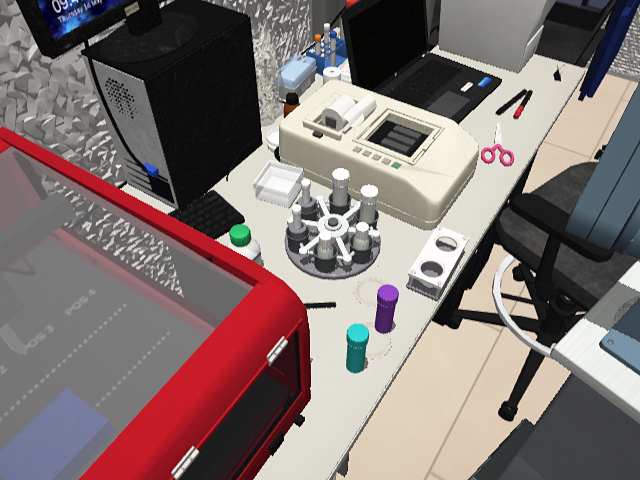

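View pics/top0.png

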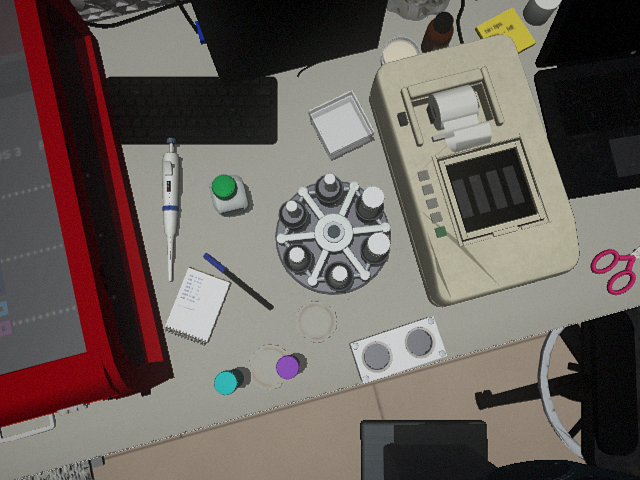

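View pics/wrist0.png

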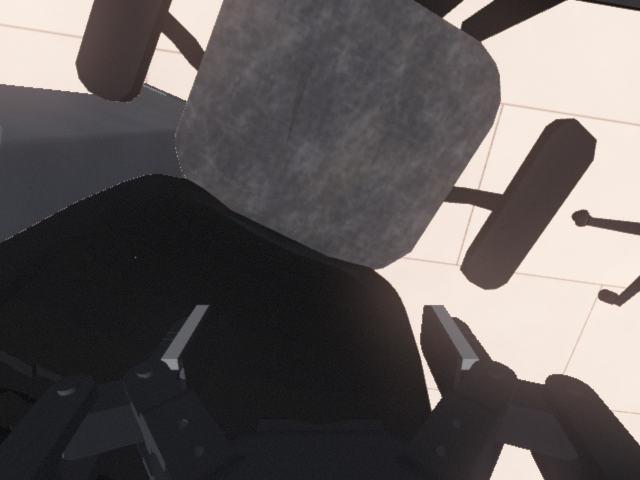

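The scene camera shows the rotor at about (333,225), the rack at (437,262), and the purple (386,308) and turquoise (357,347) look-alikes. In the top view the rotor is at (333,233), the rack holes at (377,357) and (419,342), the green cap at (224,187) and the clear box at (341,125). I'll enlarge both views.

Run:
```python
import cv2
im=cv2.imread('pics/top0.png'); cv2.imwrite('pics/top0c.png',cv2.resize(im[160:310,260:460],None,fx=4,fy=4,interpolation=2))
im=cv2.imread('pics/scene0.png'); cv2.imwrite('pics/scene0c.png',cv2.resize(im[150:300,270:470],None,fx=4,fy=4,interpolation=2))
```

```text
(no output)
```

View pics/top0c.png

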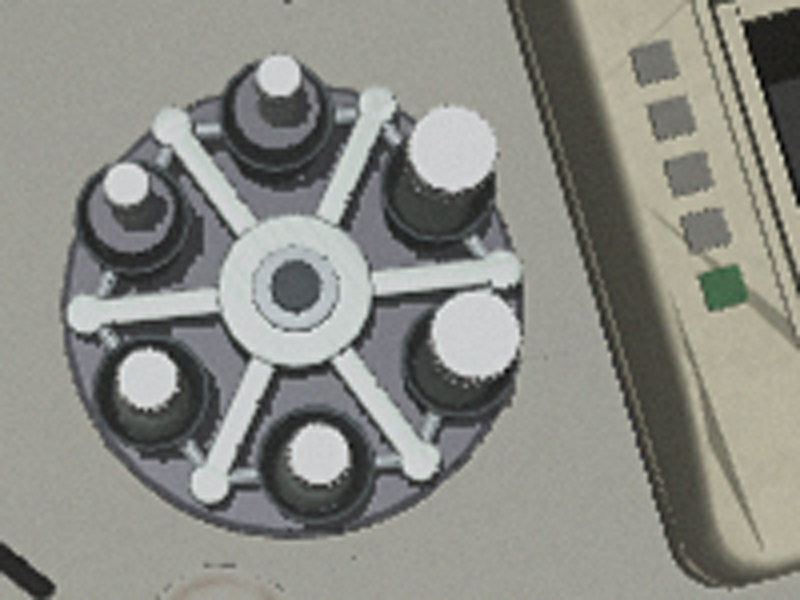

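View pics/scene0c.png

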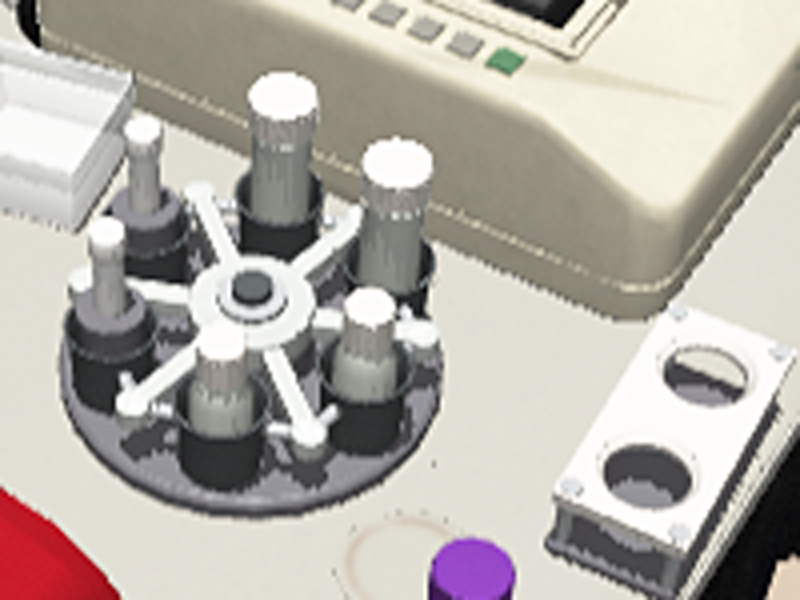

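Going clockwise in the top crop (full-picture pixels): slim (330,179), tall (373,197), tall (379,243), short (340,273), short (297,255), slim (292,206). Each kind sits in neighbouring cups. Now I'll measure them.

```bash
cat > h.py <<'E'
from cell import bot, viewer
import cv2,numpy as np
def ray(c,u,v):
    f=240/np.tan(np.radians(c['fovy']/2)); M=c['camera_from_world'];R=M[:3,:3];t=M[:3,3]
    d=R.T@np.array([(u-c['cx'])/f,(v-c['cy'])/f,1]); return -R.T@t,d
def onz(c,u,v,z):
    o,d=ray(c,u,v); return o+d*(z-o[2])/d[2]
def proj(c,p):
    f=240/np.tan(np.radians(c['fovy']/2)); q=c['camera_from_world'][:3,:3]@np.array(p,float)+c['camera_from_world'][:3,3]
    return q[:2]/q[2]*f+[c['cx'],c['cy']]
def two(c1,p1,c2,p2):
    o1,d1=ray(c1,*p1);o2,d2=ray(c2,*p2)
    A=np.stack([d1,-d2],1);s=np.linalg.lstsq(A,o2-o1,rcond=None)[0]
    a=o1+s[0]*d1;b=o2+s[1]*d2
    return (a+b)/2,np.linalg.norm(a-b)
E
python3 - <<'E'
from h import *
im=cv2.imread('pics/top0.png'); g=im.min(2)
n,l,st,ce=cv2.connectedComponentsWithStats((g>222).astype(np.uint8))
for i in range(1,n):
    if st[i,4]>25 and 260<ce[i][0]<400 and 150<ce[i][1]<310: print('top',st[i],ce[i].round(1))
im=cv2.imread('pics/scene0.png'); g=im.min(2)
n,l,st,ce=cv2.connectedComponentsWithStats((g>235).astype(np.uint8))
for i in range(1,n):
    if st[i,4]>25 and 270<ce[i][0]<470 and 150<ce[i][1]<310: print('scene',st[i],ce[i].round(1))
E
```

```text
scene [258 166  42  19 168] [281.7 173.4]
scene [333 169  16  11 142] [340.4 173.9]
scene [265 176  30  18 310] [279.4 184. ]
scene [301 179   9   6  41] [305.2 181.6]
scene [361 185  17  12 154] [369.  190.6]
scene [299 196  61  57 652] [327.8 224.3]
scene [292 205   9   6  45] [296.1 207.3]
scene [357 222  11   9  78] [362.  226.4]
scene [ 409  227   60   59 1214] [438.6 254.8]
scene [369 231  10   5  41] [374.  232.6]
scene [336 238  15  23 124] [343.  249.5]
```

```bash
python3 - <<'E'
from h import *
im=cv2.imread('pics/top0.png'); g=im.min(2); print(g[197,373],g[179,330],g[206,292],g[232,350],g[240,378])
ct=viewer.get_calibration('top');cs=viewer.get_calibration('scene')
sm={'tallB':(340.4,173.9),'tallC':(369,190.6),'slimA':(305.2,181.6),'slimF':(296.1,207.3),'shortD':(362,226.4)}
ims=cv2.imread('pics/scene0.png').min(2)
seeds={'slimA':(330,179,118),'tallB':(373,197,120),'tallC':(379,243,120),'shortD':(340,273,96),'shortE':(297,255,96),'slimF':(292,206,118)}
P={}
for thr in (205,):
  n,l,st,ce=cv2.connectedComponentsWithStats((g>=thr).astype(np.uint8),connectivity=4)
  for k,(u,v,z) in seeds.items():
    i=l[v,u]; b=st[i]
    # shape-based: bbox centre
    cb=(b[0]+b[2]/2-.5,b[1]+b[3]/2-.5)
    p=onz(ct,*ce[i],z); P[k]=p
    print(k,b,ce[i].round(1),np.round(cb,1),p.round(1), 'diam px',round(2*np.sqrt(b[4]/np.pi),1), end=' ')
    if k in sm: q,e=two(ct,ce[i],cs,sm[k]); print('2view',q.round(1),round(e,1),end='')
    print()
pts=np.array([P[k][:2] for k in seeds])
A=np.c_[2*pts,np.ones(6)];s=np.linalg.lstsq(A,(pts**2).sum(1),rcond=None)[0];c=s[:2]
print('circ',c,np.sqrt(s[2]+c@c))
print('mean opp',[(pts[i]+pts[i+3])/2 for i in range(3)])
ang=[np.degrees(np.arctan2(*(p-c)[::-1])) for p in pts]; print(np.round(ang,1),[np.linalg.norm(p-c).round(1) for p in pts], np.round([(a%60) for a in ang],1))
# nut
n=cv2.connectedComponentsWithStats((g<100).astype(np.uint8)); i=n[1][232,333]; print('nut',n[2][i],n[3][i],onz(ct,*n[3][i],62))
# rack holes
h=cv2.imread('pics/top0.png')
E
python3 - <<'E'
import cv2
im=cv2.imread('pics/top0.png'); cv2.imwrite('pics/rack0.png',cv2.resize(im[305:395,335:460],None,fx=6,fy=6,interpolation=0))
E
```

```text
206 204 200 198 204
slimA [     0      0    640    480 304019] [319.8 239. ] [319.5 239.5] [551.5 301.7 118. ] diam px 622.2 2view [559.6 321.1 189.4] 53.7
tallB [371 196   3   3   5] [371.8 197. ] [372. 197.] [613.9 224.8 120. ] diam px 2.5 2view [613.6 224.4 119.5] 1.1
tallC [378 242   3   3   5] [378.6 243. ] [379. 243.] [545.2 216.  120. ] diam px 2.5 2view [545.2 215.6 118.1] 0.7
shortD [     0      0    640    480 304019] [319.8 239. ] [319.5 239.5] [554.9 301.6  96. ] diam px 622.2 2view [530.9 285.1  92.7] 58.6
shortE [290 247  14  14  87] [296.5 253.6] [296.5 253.5] [533.  336.5  96. ] diam px 10.5 
slimF [     0      0    640    480 304019] [319.8 239. ] [319.5 239.5] [551.5 301.7 118. ] diam px 622.2 2view [573.8 324.9 120.7] 64.7
circ [568.26249325 267.695089  ] 53.70767046618543
mean opp [array([553.19875042, 301.64012205]), array([573.41722892, 280.62694339]), array([548.33250301, 258.83440243])]
[ 116.3  -43.2 -114.   111.5  117.2  116.3] [np.float64(37.9), np.float64(62.6), np.float64(56.7), np.float64(36.4), np.float64(77.3), np.float64(37.9)] [56.3 16.8  6.  51.5 57.2 56.3]
nut [328 225  12  13 124] [333.48387097 231.21774194] [572.46077478 280.00528611  62.        ]
```

View pics/rack0.png

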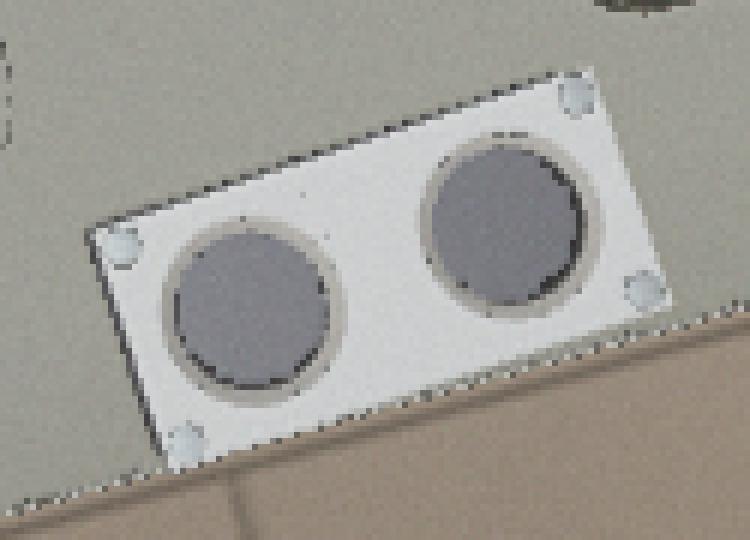

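The rack plate's white area and both holes are clear: hole centres at crop (253,310) and (508,225). I'll smooth the picture before thresholding the caps, then measure again.

```bash
cat > meas.py <<'E'
from h import *
def caps(path,pr=True):
    im=cv2.medianBlur(cv2.imread(path),3); g=im.min(2)
    ct=viewer.get_calibration('top')
    n,l,st,ce=cv2.connectedComponentsWithStats((g>=188).astype(np.uint8),connectivity=4)
    out=[]
    for i in range(1,n):
        if 40<st[i,4]<600 and 270<ce[i][0]<400 and 160<ce[i][1]<300:
            out.append((ce[i],st[i]))
    return out,ct
E
python3 - <<'E'
from meas import *
o,ct=caps('pics/top0.png')
P=[]
for c,s in o:
    d=2*np.sqrt(s[4]/np.pi); z=120 if d>18 else 96 if d>12.5 else 118
    p=onz(ct,*c,z); P.append(p[:2]); print(c.round(1),s,d.round(1),z,p.round(1))
pts=np.array(P)
if len(pts)==6:
  A=np.c_[2*pts,np.ones(6)];s=np.linalg.lstsq(A,(pts**2).sum(1),rcond=None)[0];c=s[:2]
  print('circ',c,np.sqrt(s[2]+c@c), pts.mean(0))
  ang=[np.degrees(np.arctan2(*(p-c)[::-1])) for p in pts]; print(np.round(ang,1),[np.linalg.norm(p-c).round(1) for p in pts], np.round([(a%60) for a in ang],1))
im=cv2.imread('pics/top0.png'); g=cv2.medianBlur(im,3).min(2)
n,l,st,ce=cv2.connectedComponentsWithStats(((g<150)).astype(np.uint8)[305:395,335:460])
for i in range(1,n):
    if st[i,4]>300: print('hole?',st[i],ce[i]+[335,305])
# plate mask filled
m=((g>168)).astype(np.uint8); n,l,st,ce=cv2.connectedComponentsWithStats(m)
i=l[350,400]; cn=cv2.findContours((l==i).astype(np.uint8),cv2.RETR_EXTERNAL,cv2.CHAIN_APPROX_NONE)[0][0]
r=cv2.minAreaRect(cn); print(st[i],r); 
for q in cv2.boxPoints(r): print(q, onz(ct,*q,45).round(1))
print('ctr',onz(ct,*r[0],45))
E
```

```text
[329.4 178.3] [325 174  10  10  81] 10.2 118 [642.9 287.2 118. ]
[372.8 196.6] [363 187  21  21 347] 21.0 120 [614.4 223.4 120. ]
[291.1 205.5] [286 201  11  10  83] 10.3 118 [601.6 344.  118. ]
[378.5 243.1] [368 233  22  21 359] 21.4 120 [545.1 216.1 120. ]
[296.5 254.3] [290 248  14  14 161] 14.3 96 [531.9 336.4  96. ]
[356.7 264.2] [344 248  25  32 200] 16.0 96 [516.9 246.7  96. ]
[317.  268.6] [308 250  19  35 214] 16.5 96 [510.4 305.8  96. ]
[339.5 273.2] [333 266  14  15 160] 14.3 96 [503.5 272.5  96. ]
hole? [   0    0  125   90 6144] [400.02783203 355.96744792]
hole? [ 71  23  27  29 572] [419.09615385 342.3006993 ]
hole? [ 27  38  28  27 565] [376.05132743 356.71327434]
[ 351  317   95   66 2293] ((398.57403564453125, 349.74713134765625), (42.574989318847656, 88.0272216796875), 71.81095886230469)
[350.11475 343.26233] [400.3 254.9  45. ]
[433.7434  315.78436] [442.  124.6  45. ]
[447.03333 356.23193] [380.4 106.1  45. ]
[363.40466 383.7099 ] [339.6 235.2  45. ]
ctr [390.34222833 180.43145013  45.        ]
```

Run:
```python
from h import *
ct=viewer.get_calibration('top')
pts=np.array([[642.9,287.2],[614.4,223.4],[545.1,216.1],[503.5,272.5],[531.9,336.4],[601.6,344.0]])
A=np.c_[2*pts,np.ones(6)];s=np.linalg.lstsq(A,(pts**2).sum(1),rcond=None)[0];c=s[:2]
print('circ',c,np.sqrt(s[2]+c@c), pts.mean(0),[((pts[i]+pts[i+3])/2).round(1) for i in range(3)])
c=pts.mean(0)
ang=np.array([np.degrees(np.arctan2(*(p-c)[::-1])) for p in pts]); print(np.round(ang,1),[np.linalg.norm(p-c).round(1) for p in pts])
th=np.degrees(np.angle(np.exp(1j*np.radians(ang*6)).sum()))/6; print('phase',th)
for n,k in zip('ABCDEF',range(6)):
    a=np.radians(th+60*round((ang[k]-th)/60)); print(n,(c+70*np.array([np.cos(a),np.sin(a)])).round(1),np.degrees(a).round(1))
for u,v in [(419.1,342.3),(376.6,356.2)]: print(onz(ct,u,v,43).round(1))
s=bot.get_state(); print(s['time'],s['wrist_force'])
```

```text
circ [573.23818263 280.03598714] 69.984915082452 [573.23333333 279.93333333] [array([573.2, 279.8]), array([573.2, 279.9]), array([573.4, 280. ])]
[   6.   -53.9 -113.8 -173.9  126.2   66.1] [np.float64(70.0), np.float64(69.9), np.float64(69.8), np.float64(70.1), np.float64(70.0), np.float64(70.1)]
phase 6.106330744373088
A [642.8 287.4] 6.1
B [614.5 223.4] -53.9
C [544.9 215.9] -113.9
D [503.6 272.5] -173.9
E [532.  336.5] 126.1
F [601.6 343.9] 66.1
[401.5 148.2  43. ]
[380.6 214.2  43. ]
0.15 [-0.3148617   0.02640699 -0.59175689]
```

Run:
```python
from h import *
ct=viewer.get_calibration('top');cs=viewer.get_calibration('scene')
for u,v in [(388,163),(396,197),(407,242),(420,280),(433,302)]:
    print((u,v),[onz(ct,u,v,z).round(0)[:2] for z in (0,20,60,90)])
im=cv2.imread('pics/top0.png'); cv2.imwrite('pics/m1.png',cv2.resize(im[150:320,360:520],None,fx=4,fy=3.5,interpolation=2))
im=cv2.imread('pics/scene0.png'); cv2.imwrite('pics/m2.png',cv2.resize(im[70:250,270:490],None,fx=3.5,fy=3.3,interpolation=2))
```

```text
(388, 163) [array([700., 185.]), array([694., 188.]), array([683., 193.]), array([674., 196.])]
(396, 197) [array([641., 173.]), array([636., 176.]), array([627., 181.]), array([621., 185.])]
(407, 242) [array([565., 157.]), array([562., 160.]), array([556., 165.]), array([551., 170.])]
(420, 280) [array([502., 137.]), array([500., 140.]), array([496., 147.]), array([494., 152.])]
(433, 302) [array([466., 117.]), array([465., 120.]), array([463., 128.]), array([461., 134.])]
```

View pics/m2.png

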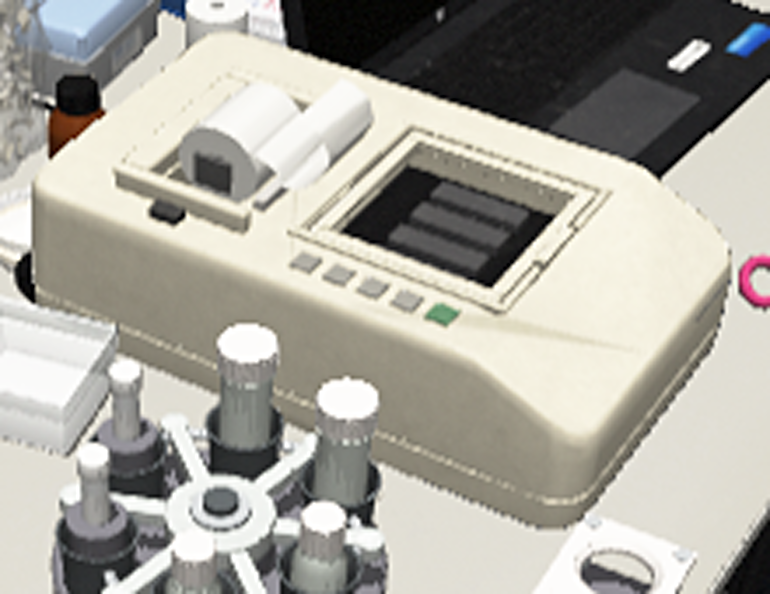

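View pics/m1.png

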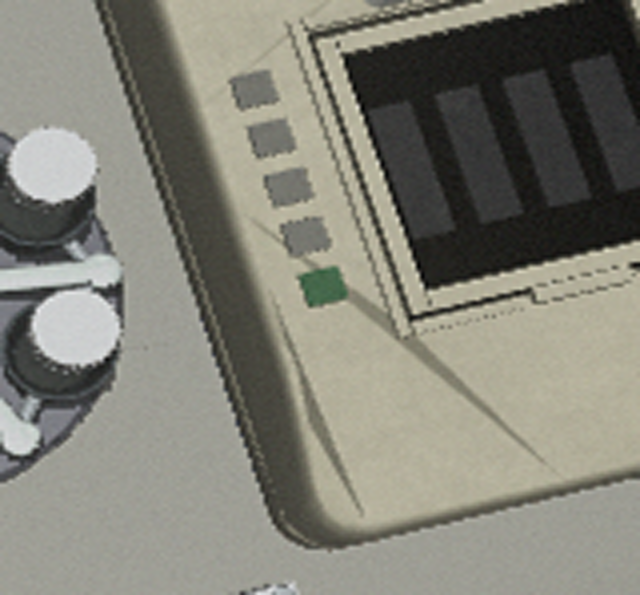

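Run:
```python
from h import *
ct=viewer.get_calibration('top');cs=viewer.get_calibration('scene')
print('green',two(ct,(440.5,231.7),cs,(396.3,165.2)))
print('topbtn',two(ct,(360+254/4,150+90/3.5),cs,(270+306/3.5,70+262/3.3)))
print('roll?',two(ct,(490,135),cs,(355,105)))
for p in [(610,190,90),(545,170,90)]: print(proj(ct,p),proj(cs,p))
```

```text
green (array([561.91156093, 124.08524863, 117.16447666]), np.float64(0.9256272242333493))
topbtn (array([646.58543879, 146.72888738, 117.4957287 ]), np.float64(0.6968834646612211))
roll? (array([713.06145392,  65.86473911, 149.38040918]), np.float64(36.07211420668013))
[392.90357221 203.8147606 ] [353.75021309 178.42811226]
[407.08038613 246.0195426 ] [384.68115903 190.64717683]
```

Each measurement agrees with the sizes given: the caps lie on a 70.0 mm circle about (573.2, 279.9), the phase is 6.1°, and the plate measures 137 x 65 mm.

Plan, using E(short), C(tall) and A(slim):
1. Short at E goes to rack hole (380,214).
2. Tall at C goes to E.
3. Slim at A goes to C.
4. Short goes from the rack to A.

A jaw yaw of -23.9° keeps the fingers at least 30° clear of neighbouring tubes at every cup.

The look-alikes, purple (287,366) and turquoise (227,381) in the top view, stand outside the rotor. The white-capped tall tubes at (373,197) and (379,243) are the ones meant, and the enlarged crop confirms this.

Request:
send_rows --moves '[1.2,4.9,0,0,0,0.0535,1.2,4.9,0,0,0,0.0535,1.2,4.9,0,0,0,0.0535,1.2,4.9,0,0,0,0.0535,1.2,4.9,0,0,0,0.0535,1.2,4.9,0,0,0,0.0535,1.2,4.9,0,0,0,0.0535,1.2,4.9,0,0,0,0.0535,1.2,4.9,0,0,0,0.0535,1.2,4.9,0,0,0,0.0535,1.2,4.9,0,0,0,0.0535,1.2,4.9,0,0,0,0.0535,1.2,4.9,0,0,0,0.0535,1.2,4.9,0,0,0,0.0535,0,0,0,0,0,0]' --jaw 105

```text
time: 2.02
eef_pos: [384.5, 183.2, 245.0]
tcp_rot: [[-0.4, -0.001, 0.917], [-0.917, 0.001, -0.4], [-0.0, -1.0, -0.001]]
wrist_force: [-0.0, 0.3, -0.1]
gripper_width: 50.4
```

Request:
send_rows --moves '[3.69,3.83,0,0,0,0,3.69,3.83,0,0,0,0,3.69,3.83,0,0,0,0,3.69,3.83,0,0,0,0,0,0,-5,0,0,0,0,0,0,0,0,0,0,0,0,0,0,0]'

```text
time: 2.9
eef_pos: [532.4, 332.6, 196.4]
tcp_rot: [[-0.406, 0.0, 0.914], [-0.914, -0.0, -0.406], [0.0, -1.0, 0.0]]
wrist_force: [-0.4, -0.1, -0.7]
gripper_width: 50.2
```

Run:
```python
from h import *
s=bot.get_state(); print(s['time'],s['eef_pos'],s['joints'])
c=viewer.get_calibration('wrist'); im=viewer.snapshot('wrist'); cv2.imwrite('pics/w1.png',im[:,:,::-1])
M=c['camera_from_world']; print('campos',-M[:3,:3].T@M[:3,3])
print('E cap pred',proj(c,(532,336.5,96)),'A',proj(c,(642.8,287.4,118)),'nut',proj(c,(573.2,279.9,62)))
```

```text
2.9 [532.41494614 332.59642599 196.37278994] [ 2.18337238e+01  2.46782967e+01  8.06606857e+01 -1.29934861e-02
  7.46622645e+01  4.57974127e+01]
campos [565.10121426 407.85265941 326.23857579]
E cap pred [317.76340642 238.2494014 ] A [510.22193376 249.44596761] nut [392.79813554 265.56061312]
```

View pics/w1.png

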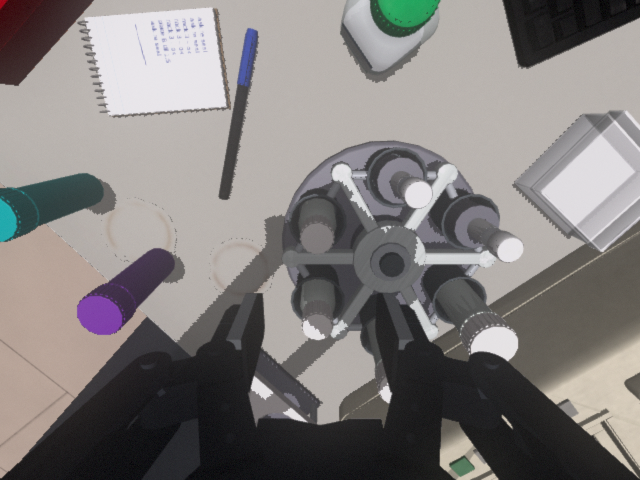

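The wrist view shows the short bottle E's cap at (317,236) against a predicted (318,238), and the nut at (391,264) against a predicted (393,266). The measurements agree, so I'm descending onto E.

Request:
send_rows --moves '[-0.04,0.39,0,0,0,0,0,0,-2.3,0,0,0,0,0,-2.3,0,0,0,0,0,-2.3,0,0,0,0,0,-2.3,0,0,0,0,0,-2.3,0,0,0,0,0,0,0,0,0,0,0,0,0,0,0]'

```text
time: 3.95
eef_pos: [532.7, 338.0, 82.0]
tcp_rot: [[-0.405, 0.002, 0.914], [-0.914, 0.001, -0.405], [-0.002, -1.0, 0.002]]
wrist_force: [0.4, -0.6, 0.6]
gripper_width: 50.0
```

Request:
send_rows --moves '[-0.05,-0.12,0,0,0,0,0,0,0,0,0,0,0,0,0,0,0,0,0,0,0,0,0,0,0,0,0,0,0,0]' --jaw 255

```text
time: 4.58
eef_pos: [532.2, 336.7, 81.8]
tcp_rot: [[-0.405, 0.002, 0.914], [-0.914, 0.001, -0.405], [-0.002, -1.0, 0.002]]
wrist_force: [-0.6, -0.7, 6.0]
gripper_width: 21.6
```

Request:
send_rows --moves '[0,0,1,0,0,0,0,0,2,0,0,0,0,0,3,0,0,0,0,0,3,0,0,0,0,0,3,0,0,0,0,0,0,0,0,0]'

```text
time: 5.32
eef_pos: [532.7, 337.0, 203.6]
tcp_rot: [[-0.405, 0.005, 0.914], [-0.914, 0.002, -0.405], [-0.004, -1.0, 0.004]]
wrist_force: [1.0, 0.9, 0.4]
gripper_width: 21.0
```

```bash
cat > snap.py <<'E'
import sys
from h import *
s=bot.get_state(); print(s['time'],s['eef_pos'].round(1),s['gripper_width'],s['wrist_force'].round(1))
ims=[]
for n in sys.argv[2:]:
    c=viewer.get_calibration(n); im=viewer.snapshot(n)[:,:,::-1]; cv2.imwrite(f'pics/{n}_{sys.argv[1]}.png',im)
E
python3 snap.py a scene wrist
python3 - <<'E'
import cv2
im=cv2.imread('pics/scene_a.png'); cv2.imwrite('pics/scene_ac.png',cv2.resize(im[100:300,250:500],None,fx=3,fy=3,interpolation=2))
E
```

```text
5.325 [532.7 337.  203.6] 20.979972405830303 [1.  0.9 0.4]
```

View pics/scene_ac.png

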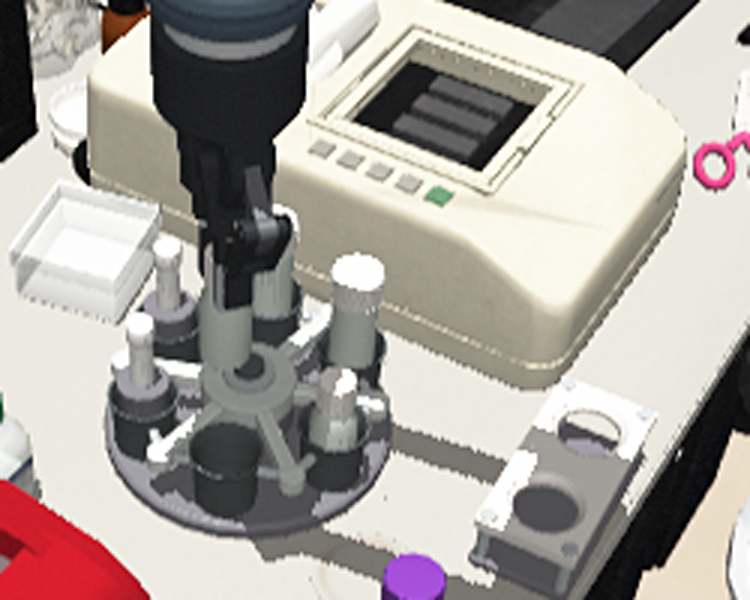

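View pics/wrist_a.png

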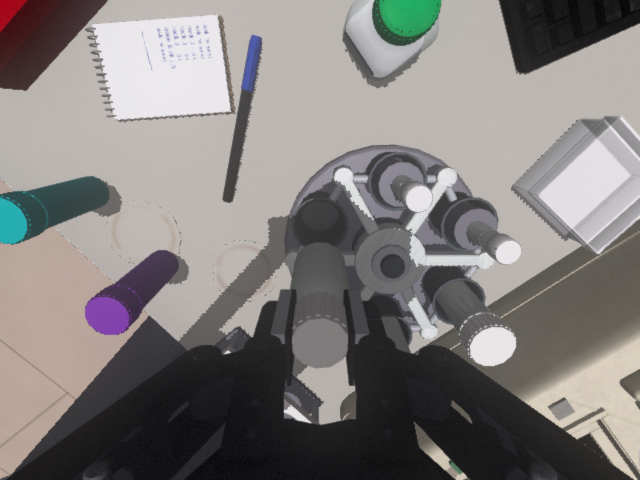

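The short bottle is held upright between the pads, with its cap at (320,342) in the wrist view, and cup E is empty at scene-crop (225,455). Next I'm taking it to the rack hole.

Request:
send_rows --moves '[-2,-1.6,0,0,0,0,-3.5,-2.8,0,0,0,0,-3.5,-2.8,0,0,0,0,-3.5,-2.8,0,0,0,0,-2.0,-1.7,0,0,0,0,-0.77,-0.6,0,0,0,0,0,0,0,0,0,0,0,0,0,0,0,0]'

```text
time: 6.42
eef_pos: [379.5, 213.8, 200.2]
tcp_rot: [[-0.405, 0.0, 0.914], [-0.914, 0.0, -0.405], [-0.0, -1.0, 0.0]]
wrist_force: [-0.4, 0.4, -0.8]
gripper_width: 21.5
```

```bash
python3 snap.py b wrist top
python3 - <<'E'
from h import *
c=viewer.get_calibration('wrist'); print([proj(c,p) for p in [(380,214,45),(401.3,147.7,45),(380,214,9)]])
E
```

```text
6.425 [379.5 213.8 200.2] 21.47463172003762 [-0.4  0.4 -0.8]
[array([321.02689151, 220.52769227]), array([373.27527656, 277.12109846]), array([320.89255893, 209.91793248])]
```

View pics/wrist_b.png

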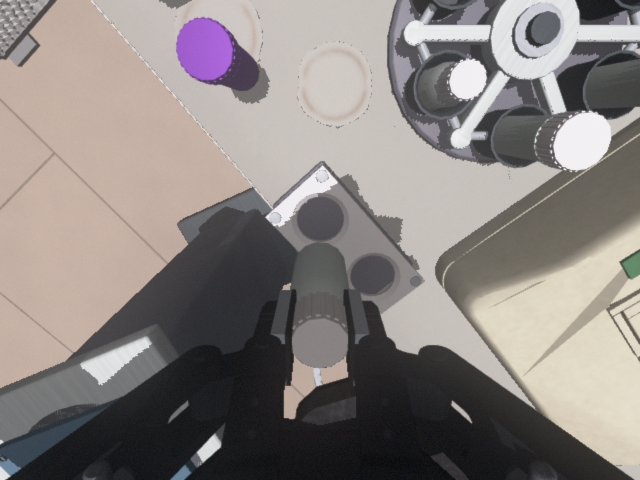

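The rack holes appear at (320,217) and (374,273), within 4 px of the predictions. The wrist camera showed the same small bias over the rotor, so I'm lowering with a 1 mm compromise.

Request:
send_rows --moves '[0.08,0.12,0,0,0,0,0,0,-2.8,0,0,0,0,0,-2.8,0,0,0,0,0,-2.8,0,0,0,0,0,-1.3,0,0,0,0,0,-1.3,0,0,0,0,0,-1.3,0,0,0,0,0,0,0,0,0,0,0,0,0,0,0]'

```text
time: 7.65
eef_pos: [379.8, 214.7, 77.7]
tcp_rot: [[-0.405, 0.001, 0.914], [-0.914, 0.0, -0.405], [-0.0, -1.0, 0.001]]
wrist_force: [-0.2, 0.4, 0.5]
gripper_width: 21.3
```

Request:
send_rows --moves '[0,0,-0.2,0,0,0,0,0,0,0,0,0]'

```text
time: 7.9
eef_pos: [379.6, 214.6, 75.5]
tcp_rot: [[-0.405, 0.001, 0.914], [-0.914, 0.0, -0.405], [-0.0, -1.0, 0.0]]
wrist_force: [0.3, -0.9, -0.2]
gripper_width: 21.1
```

Request:
send_rows --moves '[0,0,0,0,0,0,0,0,0,0,0,0,0,0,0,0,0,0,0,0,0,0,0,0,0,0,2,0,0,0,0,0,3,0,0,0,0,0,4,0,0,0,0,0,4,0,0,0,0,0,0,0,0,0]' --jaw 110

```text
time: 9.02
eef_pos: [381.4, 215.1, 208.3]
tcp_rot: [[-0.405, 0.007, 0.914], [-0.914, 0.002, -0.405], [-0.004, -1.0, 0.005]]
wrist_force: [0.4, -0.5, -0.5]
gripper_width: 48.7
```

```bash
python3 snap.py c wrist
python3 - <<'E'
from h import *
c=viewer.get_calibration('wrist'); print('short cap pred',proj(c,(380,214.5,89)),proj(c,(380,214.5,45)))
E
```

```text
9.025 [381.4 215.1 208.3] 48.684035976918686 [ 0.4 -0.5 -0.5]
short cap pred [320.03768526 235.91603554] [319.85939337 219.7307556 ]
```

View pics/wrist_c.png

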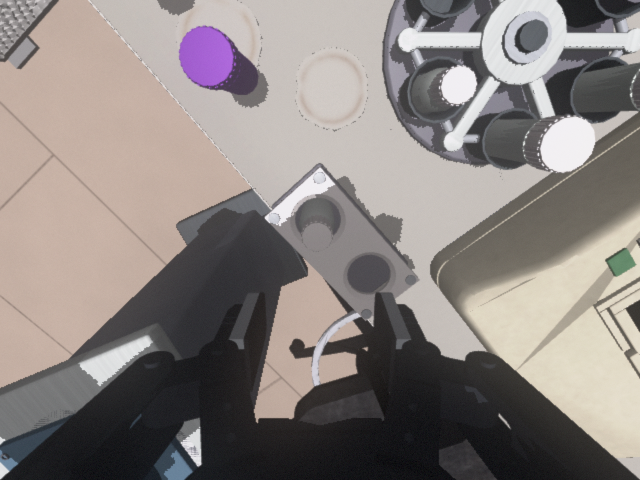

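The short bottle stands in the rack hole, its cap at (317,236) against a predicted (320,236). Next is tall C, the tube at (560,143) in this view.

Request:
send_rows --moves '[2.3,0,0,0,0,0,3.5,0,0,0,0,0,3.5,0,0,0,0,0,3.5,0.1,0,0,0,0,2.5,0,0,0,0,0,1.06,0,0,0,0,0,0,0,0,0,0,0,0,0,0,0,0,0]'

```text
time: 10.07
eef_pos: [541.8, 215.6, 204.9]
tcp_rot: [[-0.405, -0.002, 0.914], [-0.914, -0.0, -0.405], [0.001, -1.0, -0.001]]
wrist_force: [-0.4, -0.5, 0.4]
gripper_width: 48.7
```

```bash
python3 snap.py d wrist
python3 - <<'E'
from h import *
c=viewer.get_calibration('wrist'); print('tall cap pred',proj(c,(545,216,120)),'nut',proj(c,(573.2,279.9,62)))
E
```

```text
10.075 [541.8 215.6 204.9] 48.69964415852666 [-0.4 -0.5  0.4]
tall cap pred [324.87773885 248.51534099] nut [324.25012103 132.85046171]
```

View pics/wrist_d.png

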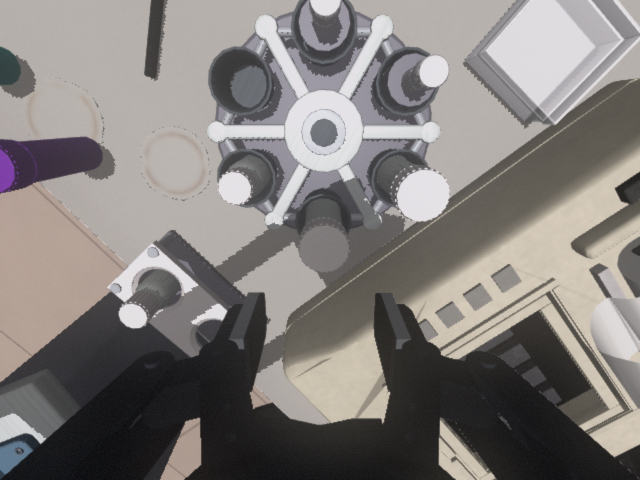

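Tall C's cap is at (323,246) against a predicted (325,248), so I'm correcting 3 mm in x and descending. The short's white cap shows at (133,314) in the rack and the empty cup E at (242,80).

Request:
send_rows --moves '[0.32,0.04,0,0,0,0,0,0,-2.5,0,0,0,0,0,-2.5,0,0,0,0,0,-2.5,0,0,0,0,0,-2.5,0,0,0,0,0,-2,0,0,0,0,0,0,0,0,0,0,0,0,0,0,0]'

```text
time: 11.12
eef_pos: [546.8, 216.1, 86.3]
tcp_rot: [[-0.405, 0.001, 0.914], [-0.914, 0.0, -0.405], [-0.001, -1.0, 0.001]]
wrist_force: [-0.2, 0.6, 0.2]
gripper_width: 48.7
```

Request:
send_rows --moves '[-0.1,0,0,0,0,0,0,0,0,0,0,0,0,0,0,0,0,0,0,0,0,0,0,0,0,0,0,0,0,0]' --jaw 255

```text
time: 11.75
eef_pos: [546.2, 216.2, 86.8]
tcp_rot: [[-0.405, 0.003, 0.914], [-0.914, 0.001, -0.405], [-0.002, -1.0, 0.002]]
wrist_force: [-0.5, -0.5, 5.9]
gripper_width: 30.8
```

Request:
send_rows --moves '[0,0,1,0,0,0,0,0,2,0,0,0,0,0,3,0,0,0,0,0,3,0,0,0,0,0,3,0,0,0,0,0,1.5,0,0,0,0,0,0,0,0,0]'

```text
time: 12.62
eef_pos: [545.6, 216.0, 221.3]
tcp_rot: [[-0.405, 0.002, 0.914], [-0.914, 0.0, -0.405], [-0.001, -1.0, 0.002]]
wrist_force: [0.3, -0.4, -1.2]
gripper_width: 30.5
```

```bash
python3 snap.py e wrist scene;  python3 - <<'E'
import cv2
im=cv2.imread('pics/scene_e.png'); cv2.imwrite('pics/scene_ec.png',cv2.resize(im[80:300,250:500],None,fx=2.7,fy=2.7,interpolation=2))
E
```

```text
12.625 [545.6 216.  221.3] 30.530593620439582 [ 0.3 -0.4 -1.2]
```

View pics/scene_ec.png

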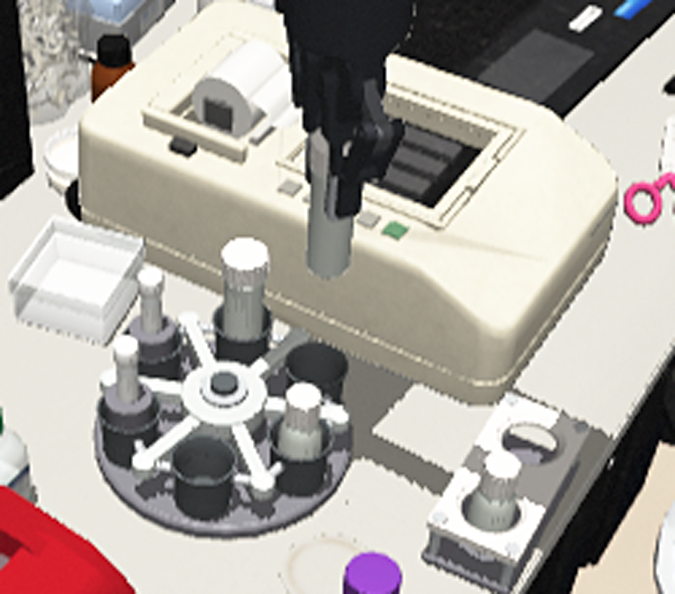

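View pics/wrist_e.png

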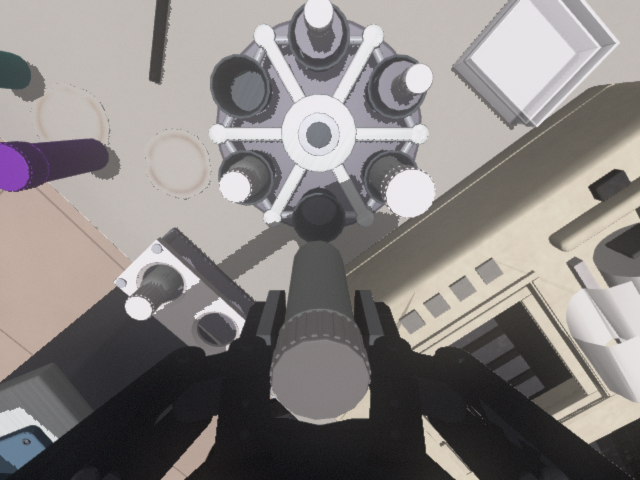

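The tall tube is held upright, and cups C (320,215) and E (242,82) are now empty. I'm moving the tall tube to E.

Request:
send_rows --moves '[-0.2,1.6,0,0,0,0,-0.3,3,0,0,0,0,-0.4,3,0,0,0,0,-0.3,3,0,0,0,0,-0.16,1.45,0,0,0,0,0,0,0,0,0,0,0,0,0,0,0,0]'

```text
time: 13.6
eef_pos: [531.6, 335.8, 219.9]
tcp_rot: [[-0.405, -0.001, 0.914], [-0.914, -0.001, -0.405], [0.001, -1.0, -0.0]]
wrist_force: [-0.7, -0.6, -0.7]
gripper_width: 30.9
```

```bash
python3 snap.py f wrist
python3 - <<'E'
from h import *
c=viewer.get_calibration('wrist'); print('E rim pred',proj(c,(532,336.5,56)),'nut',proj(c,(573.2,279.9,62)))
E
```

```text
13.6 [531.6 335.8 219.9] 30.895896390205962 [-0.7 -0.6 -0.7]
E rim pred [320.20837309 216.93799582] nut [389.30830539 257.34013697]
```

View pics/wrist_f.png

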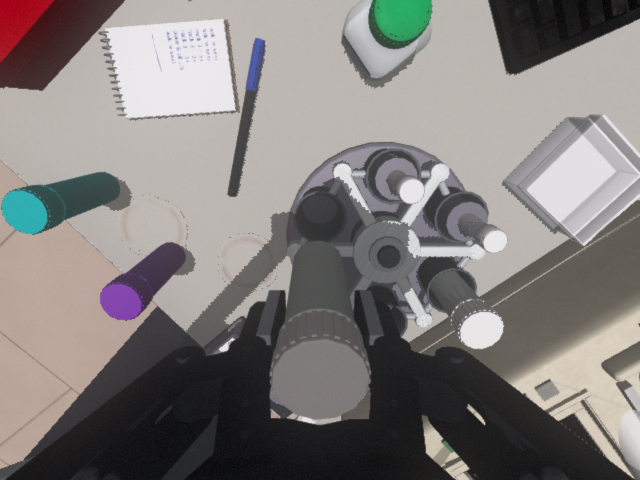

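Everything lines up, with the nut at (388,257) as predicted. I'm lowering into E.

Request:
send_rows --moves '[0.05,0.07,0,0,0,0,0,0,-3,0,0,0,0,0,-3,0,0,0,0,0,-2.5,0,0,0,0,0,-1.5,0,0,0,0,0,-1.2,0,0,0,0,0,-1,0,0,0,0,0,-1,0,0,0,0,0,0,0,0,0,0,0,0,0,0,0]'

```text
time: 14.9
eef_pos: [532.4, 337.3, 88.7]
tcp_rot: [[-0.405, 0.001, 0.914], [-0.914, 0.0, -0.405], [-0.0, -1.0, 0.0]]
wrist_force: [0.6, 0.8, 0.1]
gripper_width: 31.2
```

Request:
send_rows --moves '[0,0,-0.15,0,0,0,0,0,0,0,0,0]'

```text
time: 15.15
eef_pos: [532.2, 337.2, 87.0]
tcp_rot: [[-0.405, 0.0, 0.914], [-0.914, 0.0, -0.405], [-0.0, -1.0, 0.0]]
wrist_force: [0.2, 0.3, -0.5]
gripper_width: 31.2
```

Request:
send_rows --moves '[0,0,0,0,0,0,0,0,0,0,0,0,0,0,0,0,0,0,0,0,2,0,0,0,0,0,3,0,0,0,0,0,4,0,0,0,0,0,4,0,0,0,0,0,0,0,0,0]' --jaw 110

```text
time: 16.15
eef_pos: [534.1, 338.0, 221.2]
tcp_rot: [[-0.405, 0.008, 0.914], [-0.914, 0.003, -0.405], [-0.006, -1.0, 0.006]]
wrist_force: [-0.7, 0.6, -0.6]
gripper_width: 48.7
```

```bash
python3 snap.py g wrist
python3 - <<'E'
from h import *
c=viewer.get_calibration('wrist'); print('E tall pred',proj(c,(532,336.5,120)),'A',proj(c,(642.8,287.4,118)))
E
```

```text
16.15 [534.1 338.  221.2] 48.6628110661114 [-0.7  0.6 -0.6]
E tall pred [319.53671088 245.94782338] A [494.01007829 244.91869705]
```

View pics/wrist_g.png

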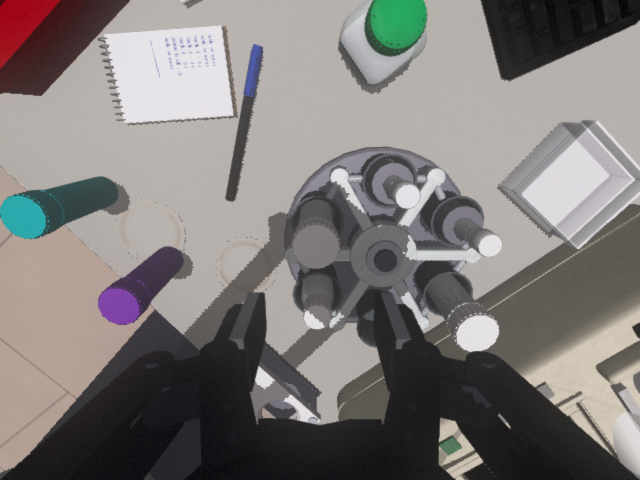

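The tall tube is seated in E, its cap at (316,244) against a predicted (320,246). Next is slim A at (487,244).

Request:
send_rows --moves '[1.9,-0.9,0,0,0,0,2.9,-1.3,0,0,0,0,2.9,-1.3,0,0,0,0,2.3,-1,0,0,0,0,1,-0.5,0,0,0,0,0,0,0,0,0,0,0,0,0,0,0,0]'

```text
time: 17.08
eef_pos: [641.4, 287.4, 216.3]
tcp_rot: [[-0.405, -0.001, 0.914], [-0.914, -0.0, -0.405], [0.001, -1.0, -0.001]]
wrist_force: [0.8, -0.1, 0.3]
gripper_width: 48.4
```

```bash
python3 snap.py h wrist
python3 - <<'E'
from h import *
c=viewer.get_calibration('wrist'); print('A slim pred',proj(c,(642.9,287.3,118)),'nut',proj(c,(573.2,279.9,62)))
E
```

```text
17.075 [641.4 287.4 216.3] 48.3561220556543 [ 0.8 -0.1  0.3]
A slim pred [323.01135856 243.32448748] nut [252.38712978 259.44866225]
```

View pics/wrist_h.png

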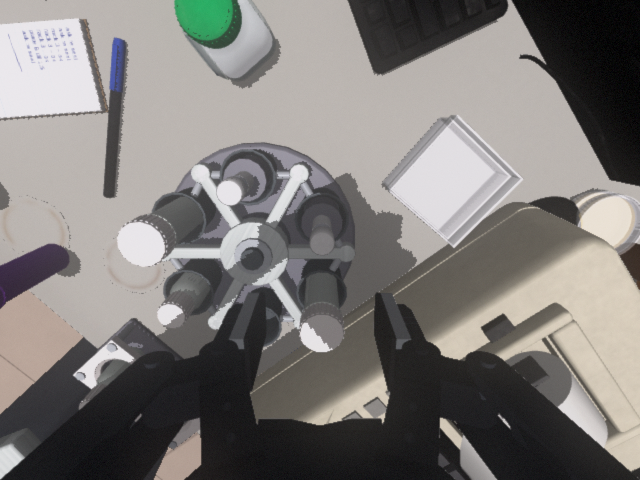

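Slim A's cap is at (321,240) against a predicted (323,243). I'm descending.

Request:
send_rows --moves '[0.12,0,0,0,0,0,0,0,-3,0,0,0,0,0,-3,0,0,0,0,0,-2.5,0,0,0,0,0,-2.3,0,0,0,0,0,-2,0,0,0,0,0,0,0,0,0,0,0,0,0,0,0]'

```text
time: 18.12
eef_pos: [643.8, 287.6, 90.0]
tcp_rot: [[-0.405, 0.002, 0.914], [-0.914, 0.0, -0.405], [-0.001, -1.0, 0.001]]
wrist_force: [0.4, -0.1, -0.1]
gripper_width: 48.6
```

Request:
send_rows --moves '[0,0,0,0,0,0,0,0,0,0,0,0,0,0,0,0,0,0,0,0,0,0,0,0,0,0,0,0,0,0,0,0,0,0,0,0]' --jaw 255

```text
time: 18.88
eef_pos: [643.9, 287.4, 90.1]
tcp_rot: [[-0.405, 0.002, 0.914], [-0.914, 0.001, -0.405], [-0.001, -1.0, 0.001]]
wrist_force: [-1.5, -0.0, 6.3]
gripper_width: 15.1
```

Request:
send_rows --moves '[0,0,1,0,0,0,0,0,2,0,0,0,0,0,3,0,0,0,0,0,3,0,0,0,0,0,3,0,0,0,0,0,2,0,0,0,0,0,0,0,0,0]'

```text
time: 19.75
eef_pos: [644.2, 287.3, 231.1]
tcp_rot: [[-0.405, 0.004, 0.914], [-0.914, 0.001, -0.405], [-0.002, -1.0, 0.003]]
wrist_force: [0.3, -0.4, -0.7]
gripper_width: 15.4
```

```bash
python3 snap.py i wrist scene;  python3 - <<'E'
import cv2,numpy as np
im=cv2.imread('pics/scene_i.png')[60:280,240:440]; w=cv2.imread('pics/wrist_i.png')
a=cv2.resize(im,(400,440),interpolation=2); b=cv2.resize(w,(400,300)); b=cv2.copyMakeBorder(b,0,140,0,0,0)
cv2.imwrite('pics/i.png',np.hstack([a,b]))
E
```

```text
19.75 [644.2 287.3 231.1] 15.442532898185497 [ 0.3 -0.4 -0.7]
```

View pics/i.png

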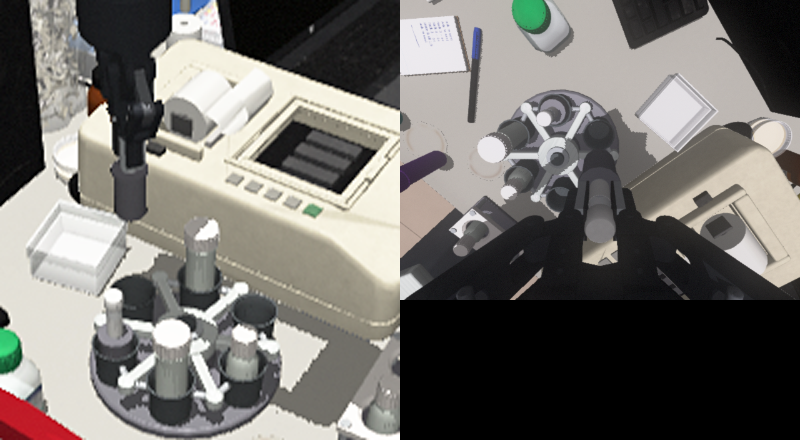

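The slim tube is held upright and cup A is empty. I'm moving it to C, which passes 37 mm above tall B.

Request:
send_rows --moves '[-1.5,-1.1,0,0,0,0,-2.6,-1.9,0,0,0,0,-2.8,-2,0,0,0,0,-2,-1.4,0,0,0,0,-0.95,-0.7,0,0,0,0,0,0,0,0,0,0,0,0,0,0,0,0]'

```text
time: 20.72
eef_pos: [545.5, 216.5, 228.5]
tcp_rot: [[-0.405, 0.0, 0.914], [-0.914, 0.0, -0.405], [-0.0, -1.0, 0.0]]
wrist_force: [0.1, -0.4, -1.2]
gripper_width: 15.5
```

```bash
python3 snap.py j wrist
python3 - <<'E'
from h import *
c=viewer.get_calibration('wrist'); print('C rim pred',proj(c,(545,216,56)),'nut',proj(c,(573.2,279.9,62)))
E
```

```text
20.725 [545.5 216.5 228.5] 15.477312622284114 [ 0.1 -0.4 -1.2]
C rim pred [320.08002321 216.39730342] nut [320.05340389 134.71178757]
```

View pics/wrist_j.png

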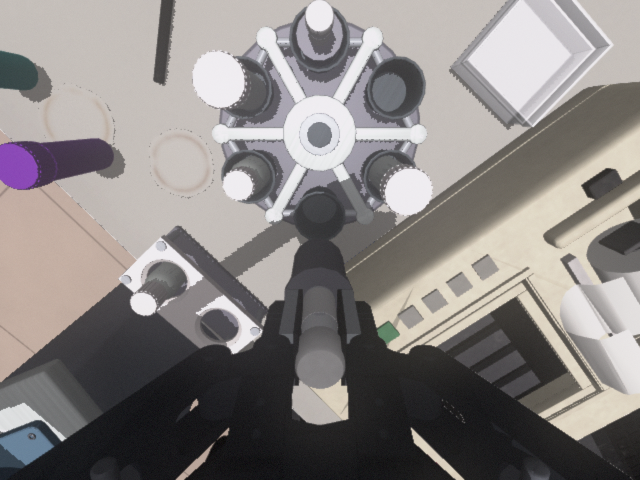

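Cup C is at (320,215) as predicted, directly under the slim tube. I'm lowering it.

Request:
send_rows --moves '[0,0,-3,0,0,0,0,0,-3,0,0,0,0,0,-2.8,0,0,0,0,0,-1.5,0,0,0,0,0,-1.2,0,0,0,0,0,-1.1,0,0,0,0,0,-1,0,0,0,0,0,0,0,0,0,0,0,0,0,0,0]'

```text
time: 21.9
eef_pos: [545.2, 216.2, 93.3]
tcp_rot: [[-0.405, 0.001, 0.914], [-0.914, 0.0, -0.405], [-0.0, -1.0, 0.001]]
wrist_force: [-0.4, -0.3, -1.1]
gripper_width: 15.4
```

Request:
send_rows --moves '[0,0,-0.15,0,0,0,0,0,0,0,0,0]'

```text
time: 22.15
eef_pos: [545.0, 216.2, 91.6]
tcp_rot: [[-0.405, 0.0, 0.914], [-0.914, 0.0, -0.405], [-0.0, -1.0, 0.0]]
wrist_force: [0.7, 0.3, -1.2]
gripper_width: 14.9
```

Request:
send_rows --moves '[0,0,-0.1,0,0,0,0,0,0,0,0,0]'

```text
time: 22.4
eef_pos: [544.8, 216.1, 90.3]
tcp_rot: [[-0.405, -0.0, 0.914], [-0.914, -0.0, -0.405], [0.0, -1.0, -0.0]]
wrist_force: [0.5, -0.2, -0.2]
gripper_width: 15.5
```

Request:
send_rows --moves '[0,0,0,0,0,0,0,0,0,0,0,0,0,0,0,0,0,0,0,0,0,0,0,0,0,0,2,0,0,0,0,0,3,0,0,0,0,0,4,0,0,0,0,0,3,0,0,0,0,0,0,0,0,0]' --jaw 110

```text
time: 23.52
eef_pos: [546.4, 216.5, 213.2]
tcp_rot: [[-0.405, 0.006, 0.914], [-0.914, 0.001, -0.405], [-0.003, -1.0, 0.005]]
wrist_force: [-0.2, 0.4, -0.1]
gripper_width: 48.4
```

```bash
python3 snap.py k wrist
python3 - <<'E'
from h import *
c=viewer.get_calibration('wrist'); print('C slim pred',proj(c,(545,216,118)),'rack short',proj(c,(380,214.5,89)))
E
```

```text
23.525 [546.4 216.5 213.2] 48.370059243633456 [-0.2  0.4 -0.1]
C slim pred [320.08713521 247.2327026 ] rack short [134.61493075 313.84515239]
```

View pics/wrist_k.png

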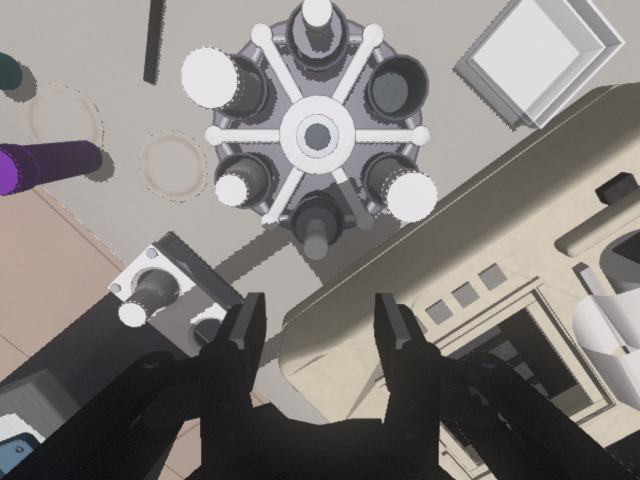

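The slim tube is seated in C, its cap at (316,246) against a predicted (320,247). Back to the rack for the short bottle at (132,314).

Request:
send_rows --moves '[-2.3,0,0,0,0,0,-3.5,0,0,0,0,0,-3.5,0,0,0,0,0,-3.5,-0.1,0,0,0,0,-2.6,0,0,0,0,0,-1.15,0,0,0,0,0,0,0,0,0,0,0,0,0,0,0,0,0]'

```text
time: 24.58
eef_pos: [380.3, 215.2, 210.1]
tcp_rot: [[-0.405, 0.0, 0.914], [-0.914, -0.0, -0.405], [-0.0, -1.0, 0.0]]
wrist_force: [1.0, 0.4, 0.4]
gripper_width: 48.4
```

```bash
python3 snap.py l wrist
python3 - <<'E'
from h import *
c=viewer.get_calibration('wrist'); print('rack short',proj(c,(380,214.5,89)))
im=cv2.imread('pics/wrist_l.png'); cv2.imwrite('pics/lc.png',cv2.resize(im[130:380,190:440],None,fx=2.4,fy=2.4))
E
```

```text
24.575 [380.3 215.2 210.1] 48.37376528363629 [1.  0.4 0.4]
rack short [320.42112409 234.53529679]
```

View pics/lc.png

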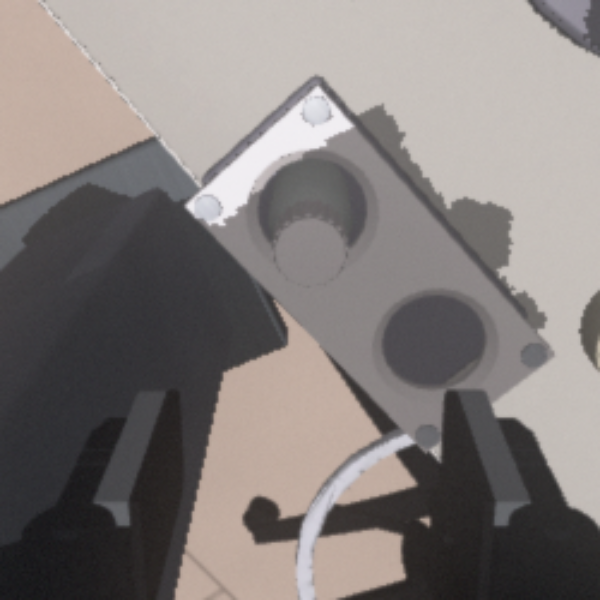

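The cap is at (319.6,234.6), right on the prediction, so I'm descending to grip it.

Request:
send_rows --moves '[0,0,-3,0,0,0,0,0,-3,0,0,0,0,0,-3,0,0,0,0,0,-2.4,0,0,0,0,0,-2,0,0,0,0,0,0,0,0,0,0,0,0,0,0,0]'

```text
time: 25.5
eef_pos: [380.2, 215.3, 76.7]
tcp_rot: [[-0.405, 0.001, 0.914], [-0.914, 0.0, -0.405], [-0.0, -1.0, 0.001]]
wrist_force: [1.0, 0.6, 0.2]
gripper_width: 48.7
```

Request:
send_rows --moves '[0,0,0,0,0,0,0,0,0,0,0,0,0,0,0,0,0,0,0,0,0,0,0,0,0,0,0,0,0,0,0,0,0,0,0,0]' --jaw 255

```text
time: 26.25
eef_pos: [380.1, 215.4, 77.3]
tcp_rot: [[-0.405, 0.002, 0.914], [-0.914, 0.001, -0.405], [-0.001, -1.0, 0.002]]
wrist_force: [-0.8, 0.3, 6.6]
gripper_width: 21.2
```

Request:
send_rows --moves '[0,0,1,0,0,0,0,0,2,0,0,0,0,0,3,0,0,0,0,0,3,0,0,0,0,0,3,0,0,0,0,0,3,0,0,0,0,0,0,0,0,0]'

```text
time: 27.12
eef_pos: [380.6, 215.5, 228.9]
tcp_rot: [[-0.405, 0.005, 0.914], [-0.914, 0.001, -0.405], [-0.003, -1.0, 0.004]]
wrist_force: [-0.0, -0.4, -0.9]
gripper_width: 21.0
```

Request:
send_rows --moves '[2,0.5,0,0,0,0,3.5,1,0,0,0,0,4,1.1,0,0,0,0,4,1.1,0,0,0,0,4,1.1,0,0,0,0,4,1.1,0,0,0,0,3,0.8,0,0,0,0,1.7,0.5,0,0,0,0,0,0,0,0,0,0,0,0,0,0,0,0]'

```text
time: 28.38
eef_pos: [640.3, 287.0, 225.3]
tcp_rot: [[-0.405, -0.002, 0.914], [-0.914, -0.001, -0.405], [0.001, -1.0, -0.002]]
wrist_force: [-0.1, 0.9, -0.6]
gripper_width: 21.4
```

```bash
python3 snap.py m wrist scene
python3 - <<'E'
from h import *
c=viewer.get_calibration('wrist'); print('A rim',proj(c,(642.8,287.4,56)),'nut',proj(c,(573.2,279.9,62)))
im=cv2.imread('pics/scene_m.png')[60:280,240:440]; w=cv2.imread('pics/wrist_m.png')
a=cv2.resize(im,(400,440),interpolation=2); b=cv2.resize(w,(400,300)); b=cv2.copyMakeBorder(b,0,140,0,0,0)
cv2.imwrite('pics/m.png',np.hstack([a,b]))
E
```

```text
28.375 [640.3 287.  225.3] 21.442894585034832 [-0.1  0.9 -0.6]
A rim [322.87188153 214.74193897] nut [254.93214603 254.39987323]
```

View pics/m.png

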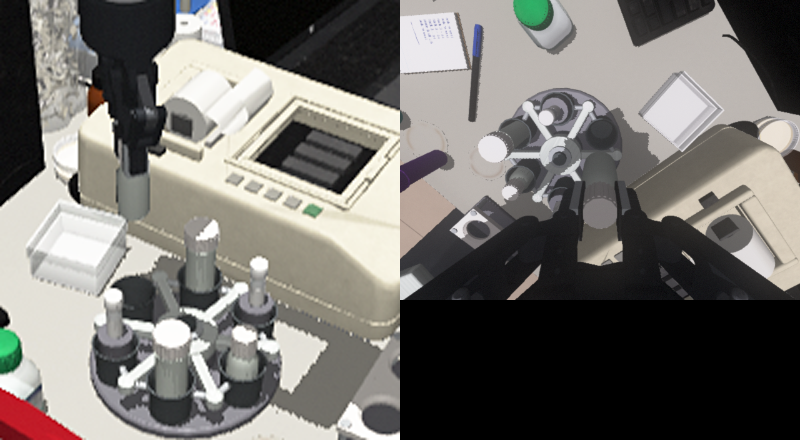

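Request:
send_rows --moves '[0.15,0,0,0,0,0,0,0,0,0,0,0,0,0,0,0,0,0]'

```text
time: 28.85
eef_pos: [642.8, 287.1, 226.5]
tcp_rot: [[-0.405, 0.0, 0.914], [-0.914, 0.0, -0.405], [-0.0, -1.0, 0.0]]
wrist_force: [0.0, 0.4, -0.5]
gripper_width: 21.1
```

The arm has settled over A, so I'm lowering from 226.5 to about 85.5.

Request:
send_rows --moves '[0,0,-3,0,0,0,0,0,-3,0,0,0,0,0,-3,0,0,0,0,0,-1.6,0,0,0,0,0,-1.2,0,0,0,0,0,-1.2,0,0,0,0,0,-1,0,0,0,0,0,0,0,0,0,0,0,0,0,0,0,0,0,0,0,0,0]'

```text
time: 30.1
eef_pos: [643.3, 287.3, 87.1]
tcp_rot: [[-0.405, 0.001, 0.914], [-0.914, 0.0, -0.405], [-0.001, -1.0, 0.001]]
wrist_force: [0.8, -0.0, -0.7]
gripper_width: 21.2
```

Request:
send_rows --moves '[0,0,-0.2,0,0,0,0,0,-0.1,0,0,0,0,0,0,0,0,0]'

```text
time: 30.48
eef_pos: [643.1, 287.4, 84.4]
tcp_rot: [[-0.405, 0.001, 0.914], [-0.914, 0.0, -0.405], [-0.001, -1.0, 0.001]]
wrist_force: [-1.7, -0.4, 5.0]
gripper_width: 20.9
```

Request:
send_rows --moves '[0,0,0,0,0,0,0,0,0,0,0,0,0,0,0,0,0,0,0,0,0,0,0,0,0,0,2,0,0,0,0,0,3,0,0,0,0,0,4,0,0,0,0,0,4,0,0,0,0,0,0,0,0,0]' --jaw 110

```text
time: 31.6
eef_pos: [645.2, 287.9, 220.1]
tcp_rot: [[-0.405, 0.01, 0.914], [-0.914, 0.003, -0.405], [-0.007, -1.0, 0.008]]
wrist_force: [0.6, 0.4, -0.2]
gripper_width: 48.7
```

The tool has touched the floor and released (5 N). I'm backing away to clear the top camera's view, so I can check all six tubes.

Request:
send_rows --moves '[-3,-3,3,0,0,0,-5,-3,2,0,0,0,-5,-3,0,0,0,0,-5,-3,0,0,0,0,-5,-3,0,0,0,0,-3,-4,0,0,0,0,-2,-5,0,0,0,0,-1,-5,0,0,0,0,0,-5,0,0,0,0,0,0,0,0,0,0]'

```text
time: 32.85
eef_pos: [352.6, -55.8, 263.6]
tcp_rot: [[-0.411, 0.001, 0.912], [-0.912, -0.001, -0.411], [0.001, -1.0, 0.001]]
wrist_force: [0.7, 0.5, 1.0]
gripper_width: 48.2
```

```bash
python3 snap.py z top scene
python3 - <<'E'
from meas import *
o,ct=caps('pics/top_z.png'); C=np.array([573.2,279.9])
cups={k:C+70*np.array([np.cos(np.radians(a)),np.sin(np.radians(a))]) for k,a in zip('ABCDEF',(6.1,-53.9,-113.9,-173.9,126.1,66.1))}
for c,s in o:
    d=2*np.sqrt(s[4]/np.pi); z=120 if d>18 else 96 if d>12.5 else 118
    p=onz(ct,*c,z)[:2]; k=min(cups,key=lambda k:np.linalg.norm(cups[k]-p))
    print(k,c.round(1),s[2:],d.round(1),z,p.round(1),'err',(p-cups[k]).round(1))
a=cv2.resize(cv2.imread('pics/top_z.png')[160:310,260:410],(400,400),interpolation=2)
b=cv2.resize(cv2.imread('pics/scene_z.png')[150:300,270:420],(400,400),interpolation=2)
cv2.imwrite('pics/z.png',np.hstack([a,b]))
E
```

```text
32.85 [352.6 -55.8 263.6] 48.21638957620426 [0.7 0.5 1. ]
A [329.5 182.2] [ 14  13 148] 13.7 96 [642.4 286.6] err [-0.4 -0.7]
B [372.8 196.6] [ 21  21 347] 21.0 120 [614.4 223.4] err [-0.  0.]
F [291.1 205.5] [11 10 84] 10.3 118 [601.6 343.9] err [0. 0.]
C [378.5 244.2] [10 10 82] 10.2 118 [543.6 215.9] err [-1.2  0. ]
E [295.6 253. ] [ 22  21 366] 21.6 120 [530.7 336.9] err [-1.3  0.5]
D [356.7 264.2] [ 25  32 198] 15.9 96 [516.9 246.7] err [ 13.4 -25.7]
D [317.1 268.6] [ 19  35 216] 16.6 96 [510.4 305.7] err [ 6.8 33.3]
D [339.5 273.2] [ 14  15 160] 14.3 96 [503.5 272.5] err [-0.1  0. ]
```

View pics/z.png

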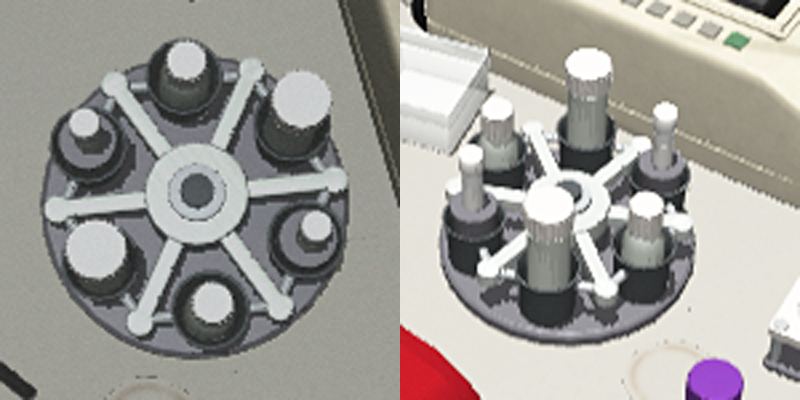

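Both views show tall across from tall, short from short and slim from slim (the two extra "D" lines are rotor arms). Before handing in I'll check cap heights across the two views, and that the bystanders have not moved.

Run:
```python
from h import *
ct=viewer.get_calibration('top');cs=viewer.get_calibration('scene')
g=cv2.imread('pics/scene_z.png').min(2)
n,l,st,ce=cv2.connectedComponentsWithStats((g>235).astype(np.uint8))
T={'A short':((329.5,182.2),(642.8,287.4,96)),'C slim':((378.5,244.2),(544.9,215.9,118)),'E tall':((295.6,253),(532,336.5,120)),'B tall(ref)':((372.8,196.6),(614.5,223.4,120))}
for k,(p,w) in T.items():
    q=proj(cs,w); i=np.argmin([np.hypot(*(c-q)) if st[j,4]<250 and j else 1e9 for j,c in enumerate(ce)])
    r,e=two(ct,p,cs,ce[i]); print(k,'scene',ce[i].round(1),st[i],'pred',q.round(1),r.round(1),round(e,1))
a=cv2.imread('pics/top0.png').astype(int);b=cv2.imread('pics/top_z.png').astype(int); d=abs(a-b).max(2)
print('bottle diff',(d[165:225,200:255]>40).sum(),'box diff',(d[85:165,300:380]>40).sum())
```

```text
A short scene [306.  190.2] [301 186  11   9  78] pred [305.3 190.1] [642.3 286.5  95.7] 0.5
C slim scene [369.4 191.7] [365 189   9   6  42] pred [368.8 190.8] [543.8 215.7 116.4] 0.4
E tall scene [337.2 226.2] [336 225   3   3   5] pred [325.  225.2] [522.  330.5 124.4] 20.3
B tall(ref) scene [340.4 173.9] [332 169  17  11 145] pred [340.2 173.2] [614.8 223.  117.9] 0.5
bottle diff 0 box diff 0
```

A reads 95.7 mm high (96 expected) and C 116.4 mm. The untouched tall tube B reads 117.9 mm, so a bias of about 2 mm is normal. For E the blob search picked a stray speck. In the crop its cap top is at about (326,227) against a predicted (325,225), which means it is seated. The bottle and box have not changed.

```bash
python3 -c "
from cell import bot
print(bot.close_job())"
```

```text
the job is handed in; nothing more can be done
None
```

The six tubes are rearranged so that tall, short and slim each sit straight across the hub from their own kind. I handed the job in at about 33 s; the interface gives no verdict. I moved three tubes, using the rack once: short E → rack, tall C → E, slim A → C, and the short from the rack → A.

**Position:** In the last top view all six caps lie within about 1.4 mm of their cup centres. The gripper was open and well clear of everything.

**Seated height:** Across the two views, the short in A reads 95.7 mm (96 nominal) and the slim in C 116.4 mm (118 nominal). The untouched tall in B reads 117.9 mm (120 nominal), so these are within the measuring bias.

**Bystanders:** The green-capped bottle and the clear box show no change in the top view.

**One check failed:** The automatic height check on the tall in E picked the wrong blob (20 mm mismatch). I judged that tube seated from the enlarged picture, where its cap is within about 2 px of the prediction, and from the height at which it was released.

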